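# Twist a tool stud back into the slotted display strut

## Task

Take the red-handled twist-in stud from its wooden block and fit it in the slotted strut, midway between the two pairs of yellow bands: put its head lengthwise through the slot, press it gently down against its spring to below the lips, and while down give it a quarter turn so that the head lies square across the slot. Then let it go, so that its spring holds the head up under both lips. The strut sits with some play in its cradle, so feel for the slot with a light touch, never force it, and do not disturb the other things on the counter.

Things in the scene. Friction and masses are not known exactly. Their poses are not given: they have to be found in the camera images.
- stud_grip (a point): loose twist-in stud (130 g) upright in the block's pocket, up to 2 mm play; this point: centre of its red handle bar (40 mm along x, 14 mm along y, 26 mm high, z up), to be gripped across the 14 mm. On the axis below it: neck 14 mm in diameter from 13 mm down, top of the hammer head 39 mm down, underside of the sprung foot 65 mm down
- stud_head (a point): centre of the stud's steel hammer head, 43 mm below the handle's centre: 34 mm along x, 17 mm along y, 8 mm thick, parallel to the handle
- stud_foot (a point): underside of the stud's foot plate (26 mm along x, 18 mm along y, 4 mm thick) when its spring is out, 18 mm below the head's underside. The foot pushes up towards the head by at most 14 mm against the spring: 1.4 N to start, 0.7 N more for each mm, then a hard stop
- cradle: fixed plywood plate (120 x 300 x 12 mm), origin at the centre of its underside, long along y, z up. On it lies an open-topped aluminium C-shaped strut, 50 mm wide, 280 mm along y, 28 mm tall: its top 40 mm above this origin. Two studs with blue handles, 86 mm above this origin at their tops, stand fitted 112 mm either way along y
- spot (a point): place for the stud: on the cradle's centre line at the height of the strut's top, midway between the yellow bands (30 mm either way along y); axes as the cradle's. The strut is parallel to the cradle but lies anywhere up to 12 mm to either side of it along x, and stays there: the slot's middle is up to 12 mm from this point
- channel_floor (a point): on the channel's floor, 24 mm below the spot. The strut's slot is 20 mm wide and runs along y between two flat lips 4 mm thick; under the lips the channel is 44 mm wide and 20 mm high. The stud's head sits against the lips when the handle's centre is 35 mm above the strut's top, the foot then pushed in 6 mm
- block: the wooden parking block, 85 x 70 x 30 mm, origin at the centre of its underside; the stud stands in its central pocket (38 x 21 mm, 22 mm deep), long along x
- screw_tray: fixed blue plastic tray, 85 x 70 x 40 mm, beside the parking block, origin at the centre of its underside; leave alone
- screwdriver: loose screwdriver, red handle, about 200 mm long, lying on the counter on the right; leave alone
- hammer: loose hammer with red handle, lying on the counter on the right; leave alone
- wrench: loose steel wrench lying on the counter on the left; leave alone
- jar: closed glass jar 60 mm across, 75 mm tall, red cap, standing far left; leave alone
- tape: yellow tape measure, 65 x 65 x 35 mm, near right; leave alone
- mug: white mug 80 mm across, 90 mm tall, far right; leave alone
Mind the look-alikes: they are no part of the job. Leave any green or white look-alike of the part that bears stud_grip alone.

How it is judged:
By the outcome, as a careful person would: the job done as asked, in the order asked, and still so for the second after the job is handed in, with the robot touching nothing.
It also fails if it takes over 67 s, if anything falls off the work surface, if the arm or the gripper's body presses on something with over 40 N, if the wrist force passes 120 N, or if a joint passes its speed limit or range.

## Robot

A 6-joint arm with a two-finger parallel gripper is mounted at the origin on the work surface. World frame = base frame: x ahead of the robot, y to its left, z up, the work surface at z = 0. Lengths are in m, angles in degrees, forces in N, time in s.
With the tool pointing down it reaches from about 0.4 to 0.825 m from the base axis. Payload 7 kg.
Tool frame: the origin (TCP) lies midway between the tips of the shut fingers; the grasp point (between the pads) lies 19 mm behind it; z points along the fingers, y is the direction in which the jaws open and shut (so a half turn about z gives the same grasp; the last joint's range is limited). The gripper opens to 88 mm and grips with 3 to 60 N. Pads are 19 mm wide; open, the fingers measure 130 mm over their backs; the gripper's body (78 mm by 193 mm) begins 47 mm behind the grasp point.
Start: joints at [81.996, 20.546, 0.682, 0, -70.136, -16.507], TCP at [0.28, 0.614, 0.227] pointing down, gripper open.
Joint ranges: [-176.03, 176.03], [-82.01, 121.73], [-58.28, 71.71], [-173.87, 95.51], [-174.79, -0.11], [-173.66, 173.66]. Speed limits (degrees/s): [136.94, 136.94, 172.46, 180, 180, 180].

## Interface

Orientations are given as a 3x3 rotation matrix whose columns are the frame's x, y, z axes.
In Python, from rig import robot gives the robot as it stands. Calls block until the motion is done:
- robot.goto(position, orientation): joint-space move of the TCP to a pose.
- robot.servo_line(position, ori=None, speed=0.15): straight line of the TCP; ori=None keeps the orientation; speed is the mean speed in m/s.
- robot.movej(angles): joint-space move.
- robot.move_gripper(opening): opening from 0.0 (shut) to 1.0 (fully open); the grip force is fixed at half the most; returns when the fingers have stopped.
- robot.dwell(seconds).
- robot.ik(position, orientation): joint angles nearest the present ones, or None.
- robot.grab_frame(name): name is "scene" or "side" or "wrist"; returns (picture, depth): 420x560x3 uint8, red, green, blue; 420x560 float32, m along the optical axis (not along the pixel's ray), 0 where there is no reading.
- robot.camera_info(name): a dict with "vfov" (degrees; the focal length in pixels is half the picture's height over the tangent of half this angle, whatever the lens; pixels are square), "cx", "cy" (the principal point, pixels), "view" (4x4, takes a point from world to camera coordinates); the wrist camera has in their place "T_tool_cam" (4x4, takes a point from camera to tool coordinates, whose origin is the TCP and whose axes are the flange's). Camera axes: x right, y down, z forward; pixel columns grow to the right and rows downward; lengths in m; the calibration is good to about 2 mm. A picture is of the moment at which its call begins: read the wrist's pose just before it. camera_info takes no time and is no camera call.
A pose or a line that the arm cannot do raises robot.Unreachable and nothing moves.
- robot.job_done(): hands the job in, once; it reports no verdict.
Readings, each from a call of its own:
- robot.read_t(): time.
- robot.read_qpos(): joint angles.
- robot.read_qvel(): joint speeds.
- robot.read_effort(): joint torques, N m.
- robot.read_position(): TCP position.
- robot.read_tcp_rot(): TCP orientation.
- robot.read_force(): force on the tool from outside, world axes, zero at the start.
- robot.read_ft_torque(): the same for the moment, N m.
- robot.read_grip_width(): opening from 0.0 (shut) to 1.0 (fully open).
Only numpy, scipy, OpenCV 4.12 (cv2) and the standard library are available. Lean on these libraries where they do the work, as an engineer would, in place of code of your own. Each camera call takes 0.05 s, during which the arm holds its last target.

## Working session

There is one attempt and no reset: what is moved stays moved. The work goes in short steps, each a Python script; the robot and the scene stay as the last script left them, time stands still between calls to the robot, and variables do not carry over. Pictures are saved under pics/ and viewed, and the job is handed in when it is done.

```bash
ls; mkdir -p pics
python3 - <<'E'
from rig import robot
import cv2
print(robot.read_t())
for n in ["scene","side","wrist"]:
    p,d=robot.grab_frame(n); cv2.imwrite(f"pics/{n}0.png",p[:,:,::-1]); i=robot.camera_info(n); print(n,i)
print(robot.read_position(),robot.read_tcp_rot(),robot.read_force(),robot.read_t())
E
```

```text
pics
0.0
scene {'vfov': 51.72603424818095, 'cx': 284.9406542279035, 'cy': 206.06393807917593, 'view': array([[-0.66624019,  0.74537114, -0.02336402,  0.38484103],
       [ 0.45839975,  0.38462028, -0.80120966, -0.14532177],
       [-0.58821228, -0.54450813, -0.59792743,  1.492718  ],
       [ 0.        ,  0.        ,  0.        ,  1.        ]])}
side {'vfov': 54.20684449091051, 'cx': 283.86789777779694, 'cy': 209.14357980892464, 'view': array([[ 0.80876522, -0.58812013, -0.00367858, -0.4485444 ],
       [-0.41029445, -0.55972132, -0.71997952,  0.24631842],
       [ 0.42137546,  0.5838037 , -0.69398556,  1.1308731 ],
       [ 0.        ,  0.        ,  0.        ,  1.        ]])}
wrist {'vfov': 71.29677682643474, 'cx': 274.22696745238886, 'cy': 210.20877871888828, 'T_tool_cam': array([[-5.68062166e-04, -9.60378802e-01, -2.78697387e-01,
         7.44355614e-02],
       [ 9.99999607e-01, -3.55847923e-04, -8.12038976e-04,
         2.45482226e-04],
       [ 6.80691133e-04, -2.78697738e-01,  9.60378627e-01,
        -1.58156357e-01],
       [ 0.00000000e+00,  0.00000000e+00,  0.00000000e+00,
         1.00000000e+00]])}
[0.27990769 0.61380884 0.22584879] [[ 9.09854194e-01 -4.14927919e-01 -4.09529038e-04]
 [-4.14928101e-01 -9.09853399e-01 -1.20971408e-03]
 [ 1.29332760e-04  1.27058854e-03 -9.99999184e-01]] [ 0.74164542 -0.38320849 -0.41244366] 0.15
```

View pics/scene0.png

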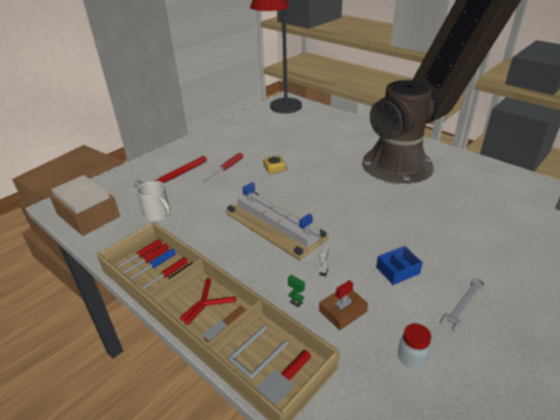

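View pics/side0.png

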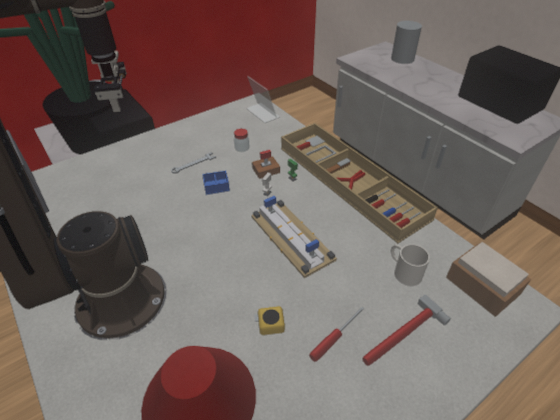

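View pics/wrist0.png

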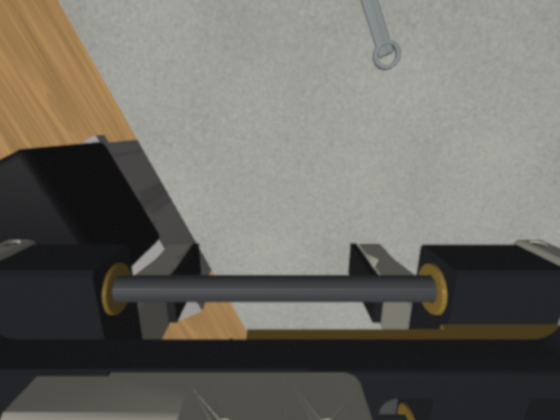

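Scene view: stud's red handle at (345,290) in the block at (344,305), with the strut around (277,222). Side view: handle at (265,155), strut at (292,232). The green (296,290) and white (324,260) look-alikes are close by. Next I'll measure.

```bash
cat > h.py <<'E'
import numpy as np, cv2
from rig import robot
def K(i):
    f=210/np.tan(np.radians(i['vfov'])/2); return f,i['cx'],i['cy']
def Tcw(name,pose=None):
    i=robot.camera_info(name)
    if 'view' in i: return np.linalg.inv(i['view'])
    p,R=pose; T=np.eye(4);T[:3,:3]=R;T[:3,3]=p
    return T@i['T_tool_cam']
def ray(name,uv,pose=None):
    i=robot.camera_info(name);f,cx,cy=K(i);T=Tcw(name,pose)
    d=np.array([(uv[0]-cx)/f,(uv[1]-cy)/f,1.]); return T[:3,3],T[:3,:3]@d
def onplane(name,uv,z,pose=None):
    o,d=ray(name,uv,pose); return o+d*(z-o[2])/d[2]
def tri(rays):
    A=np.zeros((3,3));b=np.zeros(3);
    for o,d in rays:
        d=d/np.linalg.norm(d);P=np.eye(3)-np.outer(d,d);A+=P;b+=P@o
    x=np.linalg.solve(A,b); e=[np.linalg.norm(np.cross(x-o,d/np.linalg.norm(d))) for o,d in rays]
    return x,e
def cloud(name,depth,mask,pose=None):
    i=robot.camera_info(name);f,cx,cy=K(i);T=Tcw(name,pose)
    v,u=np.nonzero(mask&(depth>0));z=depth[v,u]
    P=np.stack([(u-cx)/f*z,(v-cy)/f*z,z],1); return P@T[:3,:3].T+T[:3,3],u,v
def red(p):
    h=cv2.cvtColor(p,cv2.COLOR_RGB2HSV);return ((h[...,0]<8)|(h[...,0]>172))&(h[...,1]>150)&(h[...,2]>60)
def blue(p):
    h=cv2.cvtColor(p,cv2.COLOR_RGB2HSV);return (h[...,0]>105)&(h[...,0]<128)&(h[...,1]>130)&(h[...,2]>50)
def blobs(m,amin=15):
    n,l,s,c=cv2.connectedComponentsWithStats(m.astype(np.uint8))
    return [(c[k].round(1),int(s[k,4]),l==k) for k in range(1,n) if s[k,4]>=amin]
E
python3 - <<'E'
from h import *
np.set_printoptions(precision=4,suppress=True)
for n in ["scene","side"]:
    p=cv2.imread(f"pics/{n}0.png")[:,:,::-1].copy(); _,d=robot.grab_frame(n)
    for col,f in (("red",red),("blue",blue)):
        for c,a,m in blobs(f(p)):
            P,u,v=cloud(n,d,m)
            if len(P): print(n,col,c,a,np.median(P,0),P.max(0)-P.min(0))
E
```

```text
scene red [269.4   4.5] 349 [ 0.0638 -0.5167  0.454 ] [0.7019 0.5508 0.1921]
scene red [232.3 160.6] 100 [ 0.3705 -0.4304  0.0195] [0.0938 0.0246 0.0158]
scene red [181.8 169.5] 283 [ 0.5173 -0.52    0.0187] [0.1923 0.0229 0.0191]
scene red [152.7 250. ] 373 [ 0.8175 -0.2577  0.0244] [0.0793 0.06   0.0262]
scene red [174.8 266.5] 189 [ 0.8168 -0.1525  0.0253] [0.0765 0.0266 0.0265]
scene red [203.6 303.8] 554 [ 0.8424 -0.0044  0.024 ] [0.1304 0.1103 0.0229]
scene red [344.  289.5] 180 [0.6482 0.2371 0.0798] [0.0538 0.018  0.0579]
scene red [416.8 336. ] 525 [0.651  0.4117 0.0735] [0.053  0.0504 0.0155]
scene red [296.3 364.5] 337 [0.8292 0.2554 0.0278] [0.0816 0.0196 0.0276]
scene blue [248.3 188.6] 84 [ 0.5104 -0.2011  0.077 ] [0.0391 0.0137 0.0239]
scene blue [305.4 220.9] 108 [0.5185 0.0224 0.0789] [0.0402 0.0122 0.0247]
scene blue [398.7 264.7] 1091 [0.4486 0.2627 0.0227] [0.1048 0.0916 0.043 ]
scene blue [162.6 257.6] 159 [ 0.8179 -0.2031  0.0253] [0.0683 0.0163 0.015 ]
side red [209.2  46.5] 18534 [ 1.1832  1.7807 -0.1922] [1.8368 1.1777 0.9969]
side red [60.4 15.7] 33 [0.3694 
[... 156 characters left out ...]
[0.1556 1.1775 0.388 ]
side red [24.4 95.8] 5073 [ 0.0379  1.7796 -0.1646] [0.3586 0.5973 0.9659]
side red [91.6 68. ] 229 [ 0.4341  1.7806 -0.1324] [0.2376 1.2013 0.6184]
side red [355.6 176.8] 55 [ 0.8623 -0.0159  0.0261] [0.0907 0.0439 0.0091]
side red [378.4 202. ] 16 [ 0.8292 -0.1602  0.0286] [0.0369 0.0086 0.0068]
side red [395.9 215.6] 19 [ 0.8292 -0.2393  0.0293] [0.0394 0.0065 0.007 ]
side red [402.4 221.2] 16 [ 0.8244 -0.2688  0.0274] [0.0405 0.007  0.0047]
side red [191.  386.3] 2956 [ 0.0143 -0.5756  0.5193] [0.0673 0.0791 0.0474]
side blue [389.3 210.7] 27 [ 0.8253 -0.2113  0.0293] [0.0405 0.0121 0.0075]
side blue [312.7 242.6] 16 [ 0.5054 -0.2085  0.0853] [0.0296 0.0076 0.0063]
```

Run:
```python
from h import *
np.set_printoptions(precision=4,suppress=True)
R=np.diag([1.,-1,-1])
def Rz(a):
    c,s=np.cos(a),np.sin(a);return np.array([[c,-s,0],[s,c,0],[0,0,1.]])
for nm,p in (("pick",[.648,.237,.07]),("spot",[.515,-.09,.09])):
    for a in (-180,-90,0,90):
        q=robot.ik(p,Rz(np.radians(a))@R); print(nm,a,None if q is None else np.round(q,1))
for nm,t in (("blk",[.585,.237,.2]),("strut",[.445,-.09,.2])):
    robot.goto(t,R)
    pose=(robot.read_position(),robot.read_tcp_rot())
    p,d=robot.grab_frame("wrist"); cv2.imwrite(f"pics/w_{nm}.png",p[:,:,::-1]); np.savez(f"{nm}.npz",p=p,d=d,pos=pose[0],R=pose[1])
    print(nm,pose,robot.read_t(),robot.read_force())
```

```text
pick -180 [  36.2   28.9   -7.8    0.   -53.3 -126.2]
pick -90 [ 36.2  28.9  -7.8   0.  -53.3 -36.2]
pick 0 [ 36.2  28.9  -7.8   0.  -53.3  53.8]
pick 90 [ 36.2  28.9  -7.8   0.  -53.3 143.8]
spot -180 [  11.6   14.   -28.7    0.   -47.3 -101.6]
spot -90 [ 11.6  14.  -28.7   0.  -47.3 -11.6]
spot 0 [ 11.6  14.  -28.7   0.  -47.3  78.4]
spot 90 [ 11.6  14.  -28.7   0.  -47.3 168.4]
blk (array([0.5849, 0.2377, 0.2001]), array([[ 1.    ,  0.0005,  0.0002],
       [ 0.0005, -1.    ,  0.0002],
       [ 0.0002, -0.0002, -1.    ]])) 2.0667 [ 0.4468 -0.509  -0.5838]
strut (array([ 0.4459, -0.0894,  0.2001]), array([[ 1.    ,  0.0007,  0.0005],
       [ 0.0007, -1.    , -0.    ],
       [ 0.0005,  0.    , -1.    ]])) 3.45 [-0.1541  0.8155 -0.3274]
```

View pics/w_blk.png

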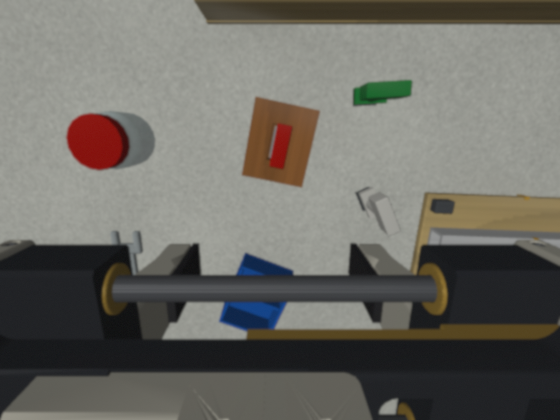

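View pics/w_strut.png

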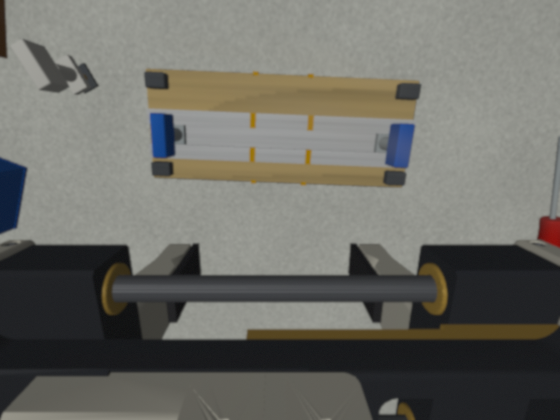

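The block view shows the handle at (281,146), with block and handle turned about 12°. The strut view shows the yellow bands at u≈252 and 310, the lips at v≈118 and 153, and the blue handles at (162,135) and (400,145). Next step is to fit metric positions.

Run:
```python
from h import *
np.set_printoptions(precision=4,suppress=True)
b=np.load("blk.npz");pose=(b['pos'],b['R']);p,d=b['p'],b['d']
c,a,m=min(blobs(red(p)),key=lambda t:np.linalg.norm(t[0]-[281,146]))
P,u,v=cloud("wrist",d,m,pose); print("handle",c,a,"z pct",np.percentile(P[:,2],[5,50,95]))
top=P[P[:,2]>np.percentile(P[:,2],60)-.004]
r=cv2.minAreaRect((top[:,:2]*1000).astype(np.float32)); print("top rect mm",r)
bx=cv2.boxPoints(r);print(bx)
print("mask top by plane", onplane("wrist",c,.086,pose))
# block: cloud z~.03
h=cv2.cvtColor(p,cv2.COLOR_RGB2HSV)
bm=np.zeros(d.shape,bool);bm[90:195,235:325]=1
P,u,v=cloud("wrist",d,bm,pose); s=P[abs(P[:,2]-.03)<.006]; print("block z",np.median(s[:,2]),cv2.minAreaRect((s[:,:2]*1000).astype(np.float32)))
# strut
b=np.load("strut.npz");pose=(b['pos'],b['R']);p,d=b['p'],b['d']
bm=np.zeros(d.shape,bool);bm[65:192,140:425]=1
P,u,v=cloud("wrist",d,bm,pose)
print(np.histogram(P[:,2],bins=np.arange(-.004,.096,.004)))
for cc,a,m in blobs(blue(p),100):
    Q,_,_=cloud("wrist",d,m,pose);t=Q[Q[:,2]>.08];print("blue",cc,a,len(t), np.median(Q[:,2]))
    if len(t)>10:print(cv2.minAreaRect((t[:,:2]*1000).astype(np.float32)))
pl=P[abs(P[:,2]-.012)<.005];print("cradle",cv2.minAreaRect((pl[:,:2]*1000).astype(np.float32)))
lip=P[abs(P[:,2]-.040)<.005];print("lips",np.median(lip[:,2]),cv2.minAreaRect((lip[:,:2]*1000).astype(np.float32)))
for y in np.arange(-.19,.02,.02):
    s=lip[abs(lip[:,1]-y)<.004];x=np.sort(s[:,0]);g=np.diff(x);k=g.argmax();print(y,len(x),x[0],x[k],x[k+1],x[-1])
hh=cv2.cvtColor(p,cv2.COLOR_RGB2HSV);Y=(hh[...,0]>15)&(hh[...,0]<28)&(hh[...,1]>200)&(hh[...,2]>130)
for cc,a,m in blobs(Y,4):
  if 60<cc[1]<195: print("yel",cc,a,onplane("wrist",cc,.04,pose),np.median(cloud("wrist",d,m,pose)[0],0))
```

```text
handle [280.6 145.7] 629 z pct [0.0848 0.0861 0.0872]
top rect mm ((640.8782348632812, 232.36827087402344), (13.037703514099121, 39.41716003417969), 77.46150207519531)
[[620.2245 230.2835]
 [658.7015 221.7263]
 [661.532  234.453 ]
 [623.0549 243.0103]]
mask top by plane [0.6415 0.2323 0.086 ]
block z 0.03012611031710702 ((639.8421630859375, 232.28460693359375), (70.14645385742188, 85.20712280273438), 78.34100341796875)
(array([3333, 4044,    1, 6679, 9494, 2007,  113, 1181,   52,  121, 3195,
       3614,   34,   33,   29,   23,   63,  125,  126,  134,  131,  158,
       1348,    8]), array([-0.004,  0.   ,  0.004,  0.008,  0.012,  0.016,  0.02 ,  0.024,
        0.028,  0.032,  0.036,  0.04 ,  0.044,  0.048,  0.052,  0.056,
        0.06 ,  0.064,  0.068,  0.072,  0.076,  0.08 ,  0.084,  0.088,
        0.092]))
blue [161.9 134.8] 871 687 0.08564200073070496
((511.5987548828125, 15.09280014038086), (13.652656555175781, 37.038238525390625), 88.37429809570312)
blue [401.4 144.5] 643 570 0.08568190129346198
((502.6133117675781, -206.1495819091797), (13.183424949645996, 37.23255157470703), 
[... 901 characters left out ...]
 0.4832512020740535 0.49721253063897264 0.5176853352162881 0.5326708349951258
-0.05000000000000007 222 0.4833016929995582 0.4982810855751652 0.5186911734366364 0.5336080710757856
-0.030000000000000082 224 0.4843651023113058 0.4993016682783669 0.5196963763527147 0.5336296597304259
-0.010000000000000092 228 0.4854989018523535 0.5001522820361315 0.5206975510478821 0.5346060017012422
0.009999999999999898 338 0.48643383129681744 0.5196877308358197 0.5207009911308909 0.5355644202372106
yel [252.2 120.3] 30 [ 0.5254 -0.0661  0.04  ] [ 0.5247 -0.066   0.0405]
yel [251.8 153.9] 31 [ 0.491 -0.065  0.04 ] [ 0.491  -0.0652  0.0404]
yel [307.7 155.9] 28 [ 0.4888 -0.125   0.04  ] [ 0.4893 -0.1251  0.0401]
```

Slot line and band midpoint agree with the geometry given: height 40.06 mm, width 50.2 mm, gap about 20 mm. Taking a second strut view turned by 180° to cancel the wrist camera's calibration bias.

```bash
cat >> h.py <<'E'
def Rz(a):
    a=np.radians(a);c,s=np.cos(a),np.sin(a);return np.array([[c,-s,0],[s,c,0],[0,0,1.]])
def Rd(a): return Rz(a)@np.diag([1.,-1,-1])
def strut(p,d,pose):
    P,u,v=cloud("wrist",d,np.ones(d.shape,bool),pose)
    w=(abs(P[:,2]-.04)<.005)&(abs(P[:,1]+.096)<.16)&(abs(P[:,0]-.507)<.05)
    lip=P[w]; r=cv2.minAreaRect((lip[:,:2]*1000).astype(np.float32))
    X=[]
    for y in np.arange(-.18,-.005,.01):
        s=lip[abs(lip[:,1]-y)<.003];x=np.sort(s[:,0]);
        if len(x)<20: continue
        g=np.diff(x);k=g.argmax();X.append((y,(x[k]+x[k+1])/2,g[k],(x[0]+x[-1])/2))
    X=np.array(X); f=np.polyfit(X[:,0]+.096,X[:,1],1);f2=np.polyfit(X[:,0]+.096,X[:,3],1)
    return r,f,f2,np.median(X[:,2]),np.median(lip[:,2])
E
python3 - <<'E'
from h import *
np.set_printoptions(precision=4,suppress=True)
b=np.load("strut.npz"); print(strut(b['p'],b['d'],(b['pos'],b['R'])))
robot.goto([.577,-.096,.2],Rd(-180))
pose=(robot.read_position(),robot.read_tcp_rot())
p,d=robot.grab_frame("wrist"); cv2.imwrite("pics/w_strut180.png",p[:,:,::-1]);np.savez("strut180.npz",p=p,d=d,pos=pose[0],R=pose[1])
print(pose,robot.read_t()); print(strut(p,d,pose))
hh=cv2.cvtColor(p,cv2.COLOR_RGB2HSV);Y=(hh[...,0]>15)&(hh[...,0]<28)&(hh[...,1]>200)&(hh[...,2]>130)
for cc,a,m in blobs(Y,4):
  print("yel",cc,a,onplane("wrist",cc,.04,pose))
for cc,a,m in blobs(blue(p),100):
    Q,_,_=cloud("wrist",d,m,pose);t=Q[Q[:,2]>.08]
    if len(t)>10:print(cv2.minAreaRect((t[:,:2]*1000).astype(np.float32)))
E
```

```text
(((506.5444641113281, -95.88568115234375), (280.6929626464844, 50.169715881347656), 87.6998519897461), array([0.0406, 0.5067]), array([0.0404, 0.5066]), np.float64(0.02054442553793917), np.float64(0.04005517143774456))
(array([ 0.577 , -0.0959,  0.2   ]), array([[-1.    , -0.0006, -0.    ],
       [-0.0006,  1.    , -0.    ],
       [ 0.    , -0.    , -1.    ]])) 6.1
(((507.2204284667969, -95.59718322753906), (280.8408203125, 50.16661834716797), 87.6778793334961), array([0.0399, 0.5071]), array([0.0409, 0.5071]), np.float64(0.0202871001160487), np.float64(0.040075847547561716))
yel [303.   82.8] 4 [ 0.46   -0.0668  0.04  ]
yel [245.9 112.5] 33 [ 0.4883 -0.1249  0.04  ]
yel [245.  147.2] 36 [ 0.5234 -0.1268  0.04  ]
yel [301.6 149.4] 27 [ 0.5257 -0.0664  0.04  ]
((502.3137512207031, -206.2881317138672), (13.35003662109375, 37.49576187133789), 87.44403076171875)
((511.0831298828125, 15.957139015197754), (36.103553771972656, 12.569781303405762), 0.10822606086730957)
```

View pics/w_strut180.png

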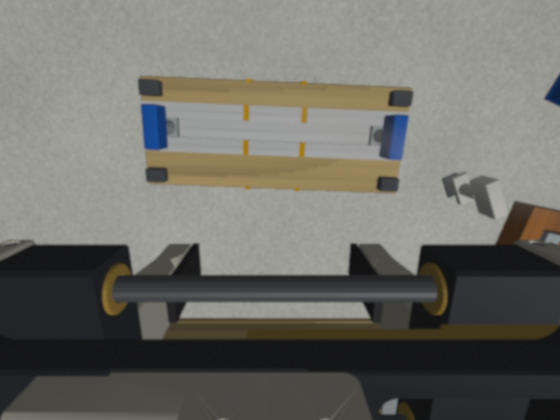

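Both views agree within 0.7 mm: slot middle (0.5069, -0.0958), yaw -2.3°. Now grasping the stud.

Run:
```python
from h import *
np.set_printoptions(precision=4,suppress=True)
R=Rd(-12.4); x,y=.6409,.2324
robot.goto([x,y,.14],R); robot.servo_line([x,y,.054],R,speed=.08)
print(robot.read_t(),robot.read_position(),robot.read_force(),robot.read_grip_width())
robot.move_gripper(0.0)
print(robot.read_t(),robot.read_position(),robot.read_force(),robot.read_grip_width()*88)
p,d=robot.grab_frame("wrist"); cv2.imwrite("pics/grip.png",p[:,:,::-1])
robot.servo_line([x,y,.2],R,speed=.1)
print(robot.read_t(),robot.read_force(),robot.read_grip_width()*88)
for n in("scene","side","wrist"):
    p,d=robot.grab_frame(n); cv2.imwrite(f"pics/lift_{n}.png",p[:,:,::-1])
a=cv2.imread("pics/lift_scene.png")[180:360,240:440];b=cv2.imread("pics/lift_wrist.png")
s=cv2.imread("pics/lift_side.png")[80:260,170:370]
cv2.imwrite("pics/lift.png",cv2.resize(np.hstack([a,s]),None,fx=2,fy=2,interpolation=cv2.INTER_CUBIC))
```

```text
9.4333 [0.6413 0.2326 0.0547] [ 0.3707 -0.2386  0.4926] 0.9997602980455572
10.5833 [0.6409 0.2324 0.054 ] [0.0996 0.0334 0.3968] 13.818622376545575
12.2417 [ 0.6435  0.4218 -2.0382] 14.170065951516857
```

View pics/lift.png

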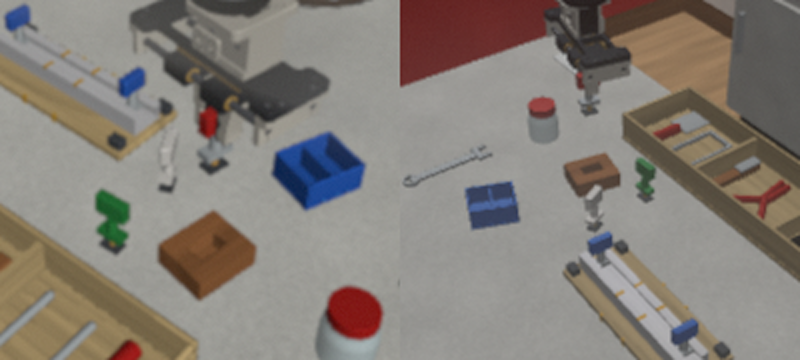

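View pics/lift_wrist.png

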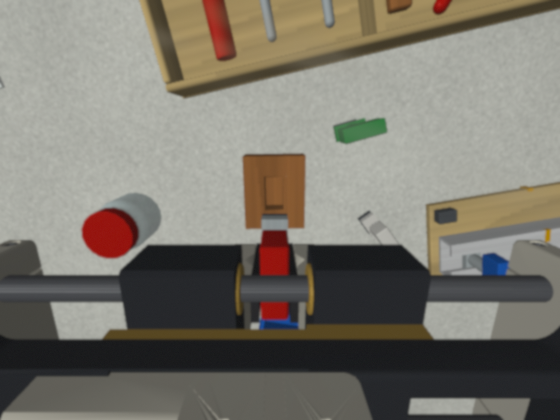

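The stud is held square and the block is empty. Moving above the spot with the head lengthwise along the slot, then descending in small steps while watching force.

Run:
```python
from h import *
np.set_printoptions(precision=2,suppress=True)
R=Rd(-92.3); x,y=.5069,-.0957
robot.goto([x,y,.17],R)
robot.servo_line([x,y,.092],R,speed=.08)
robot.dwell(.2)
def F(n=6):
    f=[]
    for _ in range(n): f.append(robot.read_force()); robot.dwell(.017)
    return np.mean(f,0)
f0=F(12); np.save("f0.npy",f0); print(robot.read_t(),f0,robot.read_position()*1000)
p,d=robot.grab_frame("scene"); cv2.imwrite("pics/hov.png",cv2.resize(p[150:290,200:380,::-1],None,fx=4,fy=4,interpolation=cv2.INTER_CUBIC))
for z in (.086,.083,.080,.077):
    robot.servo_line([x,y,z],R,speed=.03); f=F(); print(z,f-f0,robot.read_position()*1000,robot.read_t())
    if (f-f0)[2]>1.0 or np.linalg.norm((f-f0)[:2])>1.5: print("contact");break
p,d=robot.grab_frame("side"); cv2.imwrite("pics/hov2.png",cv2.resize(p[180:290,230:350,::-1],None,fx=5,fy=5,interpolation=cv2.INTER_CUBIC))
```

```text
15.25 [-0.26 -0.03 -1.33] [506.96 -95.7   92.17]
0.086 [ 0.01  0.29 -0.2 ] [506.79 -95.71  85.89] 15.75
0.083 [0.2  0.25 0.11] [506.79 -95.72  82.96] 16.1
0.08 [0.13 0.39 0.08] [506.87 -95.69  79.97] 16.45
0.077 [ 0.57 -0.09  0.13] [506.85 -95.71  76.95] 16.8
```

View pics/hov.png

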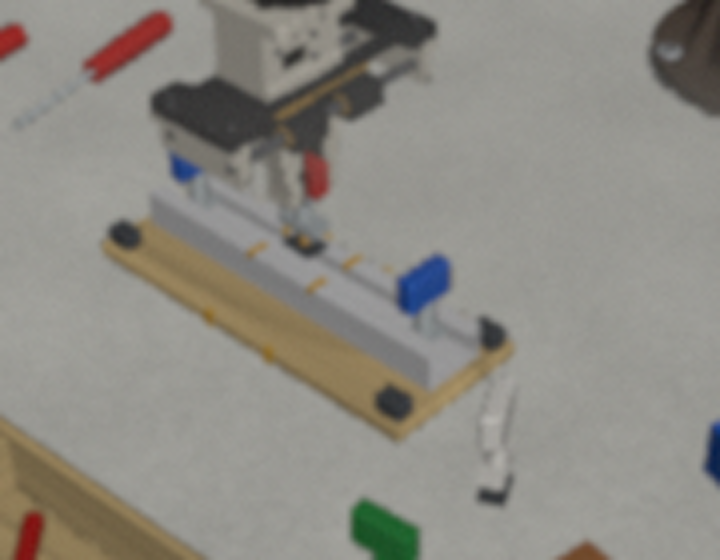

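View pics/hov2.png

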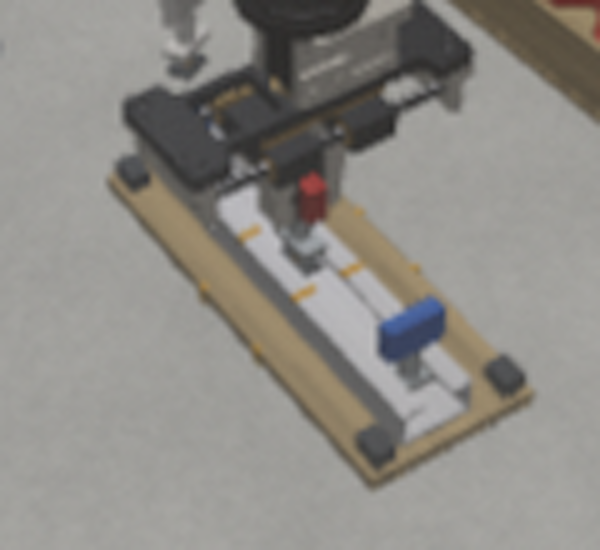

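The foot has entered the slot without contact (forces under 0.6 N). Next, the head goes through the slot and down against the spring.

Run:
```python
from h import *
np.set_printoptions(precision=2,suppress=True)
R=Rd(-92.3); x,y=.5069,-.0957; f0=np.load("f0.npy")
def F(n=6):
    f=[]
    for _ in range(n): f.append(robot.read_force()); robot.dwell(.017)
    return np.mean(f,0)
for z in (.072,.069,.0675,.066,.064,.062,.060,.0575,.055,.053):
    robot.servo_line([x,y,z],R,speed=.03); f=F()-f0
    exp=0 if z>.062 else 1.4+.7*(.062-z)*1000
    print(z,f,round(exp,1),robot.read_position()*1000,robot.read_grip_width()*88,robot.read_t())
    if f[2]>exp+2.0 or np.linalg.norm(f[:2])>2.5: print("contact");break
print(robot.read_ft_torque())
```

```text
0.072 [ 0.43  0.09 -0.05] 0 [506.87 -95.72  71.94] 13.722826325994525 17.2667
0.069 [0.22 0.08 0.05] 0 [506.94 -95.7   68.98] 14.002029466775006 17.6167
0.0675 [-0.07  0.15  0.22] 0 [506.91 -95.71  67.5 ] 13.798061478549645 17.9667
0.066 [ 0.28 -0.12  0.3 ] 0 [506.9  -95.71  65.99] 14.201535291223442 18.3167
0.064 [ 0.09 -0.28 -0.14] 0 [506.86 -95.74  63.96] 14.356388540695388 18.6667
0.062 [ 0.54 -0.11 -0.48] 1.4 [506.8  -95.69  61.92] 13.630474903092406 19.0167
0.06 [ 0.17 -0.15  2.66] 2.8 [507.04 -95.73  60.14] 13.862621065575274 19.3667
0.0575 [ 0.11 -0.31  4.7 ] 4.5 [507.14 -95.71  57.65] 13.980773599057516 19.7167
0.055 [ 0.39 -0.15  6.26] 6.3 [507.09 -95.7   55.18] 13.985729873543992 20.0667
0.053 [ 0.34 -0.24  7.13] 7.7 [507.14 -95.71  53.28] 13.722201631016828 20.4167
[-0.04  0.09 -0.01]
```

The force follows the spring law, so the head is below the lips. Quarter turn in steps.

Run:
```python
from h import *
np.set_printoptions(precision=2,suppress=True)
x,y,z=.5069,-.0957,.0523; f0=np.load("f0.npy")
def F(n=4):
    f=[];t=[]
    for _ in range(n): f.append(robot.read_force());t.append(robot.read_ft_torque()); robot.dwell(.017)
    return np.mean(f,0)-f0,np.mean(t,0)
robot.servo_line([x,y,z],Rd(-92.3),speed=.03);print(F())
for a in np.linspace(-92.3,-2.3,10)[1:]:
    robot.goto([x,y,z],Rd(a)); f,t=F(); print(round(a,1),f,t,robot.read_position()*1000,robot.read_t())
    if np.linalg.norm(f[:2])>4 or f[2]>14 or abs(t[2])>.4: print("contact");break
Rr=robot.read_tcp_rot();print(np.degrees(np.arctan2(Rr[1,0],Rr[0,0])))
p,d=robot.grab_frame("side"); cv2.imwrite("pics/turn.png",cv2.resize(p[180:290,230:350,::-1],None,fx=5,fy=5,interpolation=cv2.INTER_CUBIC))
```

```text
(array([-0.37,  0.47,  8.28]), array([0.  , 0.19, 0.  ]))
-82.3 [-0.13 -0.04  7.83] [0.01 0.16 0.05] [507.26 -95.68  52.7 ] 21.0917
-72.3 [-0.36  0.17  7.87] [0.02 0.1  0.02] [507.33 -95.66  52.72] 21.45
-62.3 [-0.19 -0.22  7.51] [0.06 0.1  0.02] [507.37 -95.66  52.73] 21.8083
-52.3 [ 0.2  -0.47  8.56] [0.03 0.12 0.03] [507.38 -95.65  52.73] 22.1667
-42.3 [0.45 0.13 8.13] [0.   0.1  0.02] [507.38 -95.65  52.73] 22.525
-32.3 [ 0.64 -0.46  7.75] [-0.03  0.05  0.01] [507.41 -95.67  52.74] 22.8833
-22.3 [0.11 0.42 8.03] [-0.05  0.08  0.01] [507.39 -95.66  52.74] 23.2417
-12.3 [0.43 0.05 8.18] [-0.07  0.07  0.03] [507.43 -95.69  52.76] 23.6
-2.3 [-0.1  -0.05  8.12] [-0.09  0.04  0.02] [507.43 -95.67  52.74] 23.9583
-2.2750340745545024
```

View pics/turn.png

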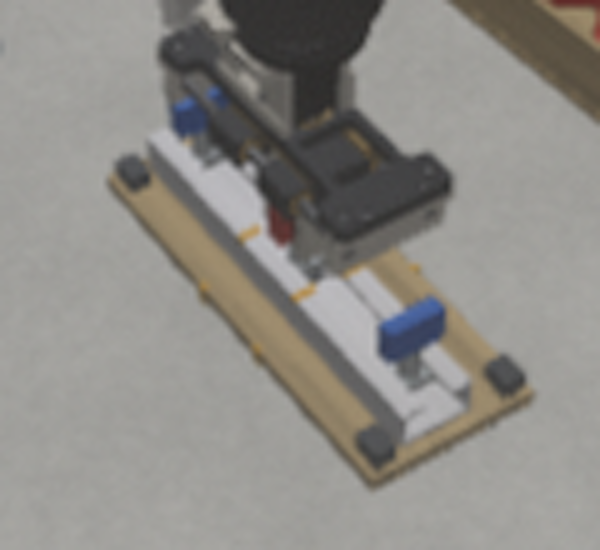

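Run:
```python
from h import *
np.set_printoptions(precision=2,suppress=True)
x,y=.5069,-.0957; f0=np.load("f0.npy"); R=Rd(-2.3)
def F(n=5):
    f=[]
    for _ in range(n): f.append(robot.read_force()); robot.dwell(.017)
    return np.mean(f,0)-f0
for z in (.054,.0548,.0554):
    robot.servo_line([x,y,z],R,speed=.02);print(z,F(),robot.read_position()*1000)
robot.move_gripper(0.6); print(F(),robot.read_grip_width(),robot.read_t())
robot.servo_line([x,y,.17],R,speed=.08)
robot.goto([.437,y,.2],R)
pose=(robot.read_position(),robot.read_tcp_rot())
p,d=robot.grab_frame("wrist"); cv2.imwrite("pics/final_w.png",p[:,:,::-1])
print(robot.read_t(),strut(p,d,pose))
c,a,m=min(blobs(red(p),100),key=lambda t:np.linalg.norm(t[0]-[281,140]))
Q,_,_=cloud("wrist",d,m,pose);t=Q[Q[:,2]>np.median(Q[:,2])-.004];print("red",c,a,"top z",np.median(Q[:,2]),cv2.minAreaRect((t[:,:2]*1000).astype(np.float32)))
for cc,a,m in blobs(blue(p),100):
    Q,_,_=cloud("wrist",d,m,pose);t=Q[Q[:,2]>.08]
    if len(t)>10:print("blue",np.median(t[:,2]),cv2.minAreaRect((t[:,:2]*1000).astype(np.float32)))
for n in("scene","side"):
    q,_=robot.grab_frame(n); cv2.imwrite(f"pics/final_{n}.png",q[:,:,::-1])
```

```text
0.054 [ 0.77 -0.02  6.6 ] [507.42 -95.67  54.37]
0.0548 [1.19 0.2  5.98] [507.41 -95.66  55.09]
0.0554 [ 2.16 -0.2   5.98] [507.32 -95.66  55.53]
[0.16 0.37 1.35] 0.597264858910377 25.925
27.9583 (((506.58709716796875, -95.90814208984375), (280.8592834472656, 49.9239501953125), 87.68295288085938), array([0.04, 0.51]), array([0.04, 0.51]), np.float64(0.020076327031563063), np.float64(0.040078661100388074))
red [271. 129.] 558 top z 0.08801410025577605 ((507.81719970703125, -95.20418548583984), (10.931535720825195, 36.24278259277344), 87.82594299316406)
blue 0.08594123253941771 ((511.8026123046875, 15.11511516571045), (13.335809707641602, 37.47905349731445), 87.65728759765625)
blue 0.08578157518279605 ((503.3511962890625, -206.9333953857422), (12.792104721069336, 36.5245475769043), 88.3850326538086)
```

View pics/final_w.png

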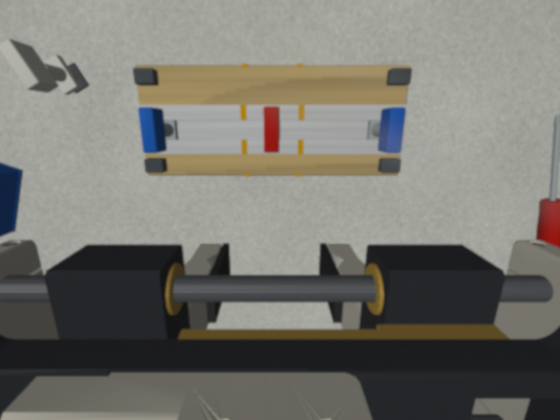

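View pics/final_side.png

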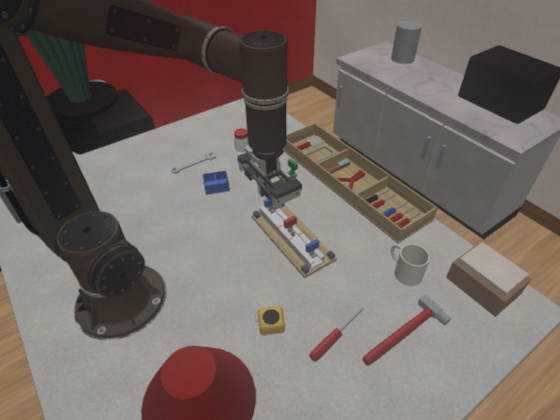

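The handle's top is at 88.0 mm (expected 40+35+13 = 88), square across the slot (2.2° against the strut's 2.3°), and midway between the bands. Nothing else has moved. Handing in.

```bash
python3 -c "
from rig import robot
print(robot.read_t());print(robot.job_done())"
```

```text
28.0583
the job is handed in; nothing more can be done
None
```

The stud is fitted in the strut midway between the yellow bands, and I handed the job in at 28 s of the 67 s allowed. I took it from the block, lowered it lengthwise through the slot, pressed it down against its spring, gave it a quarter turn and let it go.

- **Forces:** The foot and head went through the slot with side forces under 0.6 N. The downward force matched the spring's law, reaching about 8 N when fully down. The turn met no resistance. The side force briefly rose to about 2 N as I eased the head up under the lips, and went away once I let go.
- **Seating:** In the last wrist picture the handle's top is at 88.0 mm, which is the height it should have with the head up under the lips.
- **Position:** The handle is square to the strut to within about 0.2° and about 1 mm from the slot's middle.
- **Surroundings:** The strut and blue studs measured the same as before to within about 1 mm. In the side picture the other things on the counter look unmoved, and the gripper was clear of everything. No check failed or disagreed.

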